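# Close a ring mould on its dowels in front of the wax injector and hold it shut

## Task

Set the lower half of the aluminium ring mould (the block with the two dowels) down on the white rest board of the wax injector and let go of it: straight in front of the nozzle and square to it, pour notch towards the nozzle and about 15 mm away from it. Then take the upper half by its rib, lower it onto the dowels with its notch at the same end, and press it down against the spring until the two halves are fully shut. Finish while still holding the rib and pressing the mould shut (do not let go), and leave everything else on the bench where it is.

Things in the scene. Friction and masses are not known exactly. Their poses are not given: they have to be found in the camera images.
- nozzle_tip (a point): middle of the mouth of the wax injector's level brass nozzle, 56 mm above the bench. Its x axis points from the mouth back into the tank (the nozzle points along -x), z is up. The injector is fixed: a round aluminium tank 136 mm across, with black lid and knob 212 mm tall, its side 92 mm behind the mouth
- rest_board (a point): middle of the top of the injector's fixed white ceramic rest board, 26 mm above the bench: 130 mm long (x) by 150 mm wide (y), 14 mm thick, in front of the nozzle, whose mouth is at x +70 mm, y 0, 30 mm up. Axes as nozzle_tip. A dark steel base plate, top 12 mm above the bench, 170 mm wide, lies under board and tank and reaches to x -70 mm
- lower_center (a point): lower mould half, loose, 0.36 kg +-20%: aluminium block 80 (x) x 56 (y) x 30 mm high. Point: its middle, 15 mm up; z up, x to the end with the pour notch. On its flat top two steel dowels, 10 mm thick, 18 mm high (straight for 7 mm, then tapering to a 2 mm nose), at x -28, y +16 and x +14, y -16 mm. Grip it across the 56 mm width
- lower_notch (a point): pour notch of the lower half: middle of the top edge of its +x end (x +40 mm from the middle, 30 mm above the underside). The notch is open at the top and end, 12 mm wide, 14 mm long, 8 mm deep. Axes as lower_center
- ejector (a joint): 8 mm thick sprung pin in the middle of the lower half's top: 0 = up, 5 mm proud (about 8 N to start it, more than the upper half weighs); -0.005 = pushed level with the face (about 12 N). Left alone it lifts the upper half 5 mm off, so the mould is shut only while pressed: a push of 15 to 20 N does it
- upper_grip (a point): upper mould half, loose, 0.38 kg +-20%: aluminium plate 80 (x) x 56 (y) x 24 mm with an upright rib as handle on its middle: 50 (x) x 14 (y) x 40 mm tall, top 64 mm above the underside. Point: in the rib, 48 mm above the underside; z up, x to the notched end. 12 mm through holes at x -28, y +16 and x +14, y -16 mm. Shut, it is 63 mm straight above lower_center, same axes
- upper_notch (a point): pour notch of the upper half: middle of the lower edge of its +x end (x +40 mm from the middle, level with the underside); a slot 12 mm wide, 14 mm long, through the full thickness. It fits the dowels only with both notches at the same end. Axes as upper_grip
- spray_bottle: red spray bottle with a white head, 66 mm across, 193 mm tall; origin under its middle. A bystander: leave it alone
- water_bottle: clear water bottle, 64 mm across, 190 mm tall; origin under its middle. A bystander: leave it alone
- jar: glass jar with a red lid, 72 mm across, 70 mm tall; origin under its middle. A bystander: leave it alone
- bench_block: square steel bench block 60 x 60 x 20 mm; origin under its middle. A bystander: leave it alone
- ring: small brass ring lying flat, 23 mm across, 5 mm high; origin under its middle. A bystander: leave it alone
- hammer: hammer lying on the bench, about 0.25 m long, handle to its -x; z up. A bystander: leave it alone
- tweezers: dark soldering tweezers lying flat, 150 x 16 x 7 mm, long axis x. A bystander: leave it alone
Things that resemble listed ones, but are neither listed nor needed, are in the scene too. Leave any green look-alike of the part that bears lower_center alone. What is shaped like the part that bears upper_grip but blue is not meant.

How it is judged:
By the outcome, as a careful person would: the job done as asked, in the order asked, and still so for the second after the job is handed in, while the arm keeps its last pose, push and grip.
It also fails if it takes over 72 s, if anything falls off the work surface, if the arm or the gripper's body presses on something with over 40 N, if the wrist force passes 120 N, or if a joint passes its speed limit or range.

## Robot

A 7-joint arm with a two-finger parallel gripper is mounted at the origin on the work surface. World frame = base frame: x ahead of the robot, y to its left, z up, the work surface at z = 0. Lengths are in m, angles in rad, forces in N, time in s.
With the tool pointing down it reaches from about 0.35 to 0.9 m from the base axis. Payload 8.1 kg.
Tool frame: the origin (TCP) lies at the very end of the fingers, on their centre line; the grasp point (between the pads) lies grip_point_offset behind it (grip_point_offset is the distance from the TCP to the grasp point, in m); z points along the fingers, y is the direction in which the jaws open and shut (so a half turn about z gives the same grasp; the last joint's range is limited). The gripper opens to 92 mm and grips with 3 to 60 N. Pads are 19 mm wide; open, the fingers measure 130 mm over their backs; the gripper's body (75 mm by 190 mm) begins 47 mm behind the grasp point.
Start: joints at [-1.237, 0.434, 0.025, 1.573, -0.012, 1.134, -0.075], TCP at [0.264, 0.566, 0.227] pointing down, gripper open.
Joint ranges: [-2.62, 2.62], [-0.44, 2.09], [-1.27, 1.32], [0.08, 2.57], [-1.32, 4.46], [0.12, 2], [-2.74, 2.74]. Speed limits (rad/s): [2.22, 2.22, 3.01, 3.01, 3.14, 3.14, 3.14].

## Interface

Orientations are given as a rotation vector (axis times angle).
In Python, from cell import * gives the robot as it stands.
- The arm moves only by the tool drive_tool, never from a script. Its argument "increments" is a list of rows, each an object of numbers: "grip": the gripper's target within -1 to 1 (shut at 1, half-way at 0, fully open at -1); "tx", "ty", "tz": the shift along the world's x, y, z normalised to -1 to 1, where 1 is 400 mm; "turn": the turn about the world's z normalised to -1 to 1, where 1 is 60 degrees. In form: [{"grip": .., "tx": .., "ty": .., "tz": .., "turn": ..}, ...]. A call has 1 to 20 rows; each row is the pose to reach, as a shift and turn from the pose measured when the call began; what a row does not reach only later rows make up. A row lasts 1/10 s, in which the tool goes at most 50 mm and 8.59 degrees, less where a joint would pass 70% of its speed; a pose out of reach is approached as far as the arm can. A call with a number of a shift or a turn outside -1 to 1 is refused whole. A call with a gripper value outside its range is refused whole. The fingers move at their own pace and stop on an object; "newtons" is the grip in N (left out, the last holds). Time passes only in rows, so rows that repeat a pose let the fingers close. It gives the time, the measured TCP pose, the force and the opening at its end, in the units of the state.
- observe(): the state, without advancing time (a new reading comes with each control period).
- get_image(name): name is "scene" or "top" or "wrist"; returns the picture (480x640x3 uint8, red, green, blue); there is no depth.
- camera_info(name): a dict with "fx", "fy", "cx", "cy" (pixels), "eye" and "rotation" of the camera in the world; the wrist camera has in their place "hand_eye" (4x4, takes a point from camera to tool coordinates, whose origin is the TCP and whose axes are the flange's). Camera axes: x right, y down, z forward; pixel columns grow to the right and rows downward; lengths in m; the calibration is good to about 2 mm. A picture is of the moment at which its call begins: read the wrist's pose just before it. camera_info takes no time and is no camera call.
- sign_off(): hands the job in, once; it reports no verdict.
The state is a dict: "clock": time; "joints": joint angles; "dq": joint speeds; "joint_efforts": joint torques, N m; "position": TCP position; "ee_rot": TCP orientation; "force": force on the tool from outside, world axes, zero at the start; "ft_torque": the same for the moment, N m; "width": opening from 0.0 (shut) to 1.0 (fully open).
Only numpy, scipy, OpenCV 4.12 (cv2) and the standard library are available. Lean on these libraries where they do the work, as an engineer would, in place of code of your own. Each camera call takes 0.05 s, during which the arm holds its last target. There are 200 camera calls.

## Working session

There is one attempt and no reset: what is moved stays moved. The work goes in short steps, Python scripts to look and compute and a tool call to move; the robot and the scene stay as the last step left them, time stands still between calls to the robot, and variables do not carry over. Pictures are saved under pics/ and viewed, about 8 in all and at most 12, crops included, and the job is handed in when it is done.

Besides the shell and the picture viewer there is one more tool, called after "Request:" by a JSON object that holds its "api" and its "payload", one argument or row to a line. drive_tool: Moves the arm, as the interface text tells. Its arguments: {"type":"object","properties":{"increments":{"type":"array","items":{"type":"object","properties":{"grip":{"type":"number"},"tx":{"type":"number"},"ty":{"type":"number"},"tz":{"type":"number"},"turn":{"type":"number"}}}},"newtons":{"type":"number"}},"required":["increments"]}

```bash
mkdir -p pics; ls; python3 - <<'E'
from cell import *
import cv2,numpy as np
s=observe();print(s)
for n in("scene","top","wrist"):
    print(n,camera_info(n))
    cv2.imwrite(f"pics/{n}0.png",cv2.cvtColor(get_image(n),cv2.COLOR_RGB2BGR))
try: print(grip_point_offset)
except Exception as e: print(e)
E
```

```text
pics
{'clock': 0.0, 'joints': array([-1.23661581,  0.43521053,  0.02495858,  1.57410381, -0.01162446,
        1.13401867, -0.07509982]), 'dq': array([-2.32419549e-05, -1.35711630e-03, -1.74032934e-03,  3.10159368e-04,
       -5.45869462e-04, -1.74904359e-05, -1.09546882e-04]), 'joint_efforts': array([ 1.30211600e-03, -6.67853308e+01,  9.85958241e-01, -3.14454854e+01,
       -6.04507048e-02,  4.29760851e-02,  1.78139180e-04]), 'position': array([0.26420616, 0.56583079, 0.22594995]), 'ee_rot': array([-6.80704835e-01, -3.06672223e+00,  2.47926179e-03]), 'force': array([-0.02517144,  0.29914394, -0.03817647]), 'ft_torque': array([-0.04932772, -0.04080846, -0.01599301]), 'width': 1.0014653975877252}
scene {'fx': 495.80682984882384, 'fy': 495.80682984882384, 'cx': 318.7921299515604, 'cy': 239.57016226696567, 'eye': array([0.92051355, 0.0644196 , 0.93885763]), 'rotation': array([-1.42717081, -2.40429242,  0.64780538])}
top {'fx': 465.29040634742614, 'fy': 465.29040634742614, 'cx': 323.0055530514008, 'cy': 236.18857847772395, 'eye': array([ 0.37146383, -0.19555544,  1.2131193 ]), 'rotation': array([-2.15146118,  2.18824705, -0.07931515])}
wrist {'fx': 408.0005972503435, 'fy': 408.0005972503435, 'cx': 314.9078408943593, 'cy': 239.23366625505642, 'hand_eye': array([[ 2.89263491e-04, -9.53575751e-01, -3.01153122e-01,
         8.16074844e-02],
       [ 9.99999758e-01,  4.66253672e-04, -5.15833188e-04,
         4.98318262e-04],
       [ 6.32299769e-04, -3.01152900e-01,  9.53575656e-01,
        -1.57724405e-01],
       [ 0.00000000e+00,  0.00000000e+00,  0.00000000e+00,
         1.00000000e+00]])}
0.0188
```

View pics/top0.png

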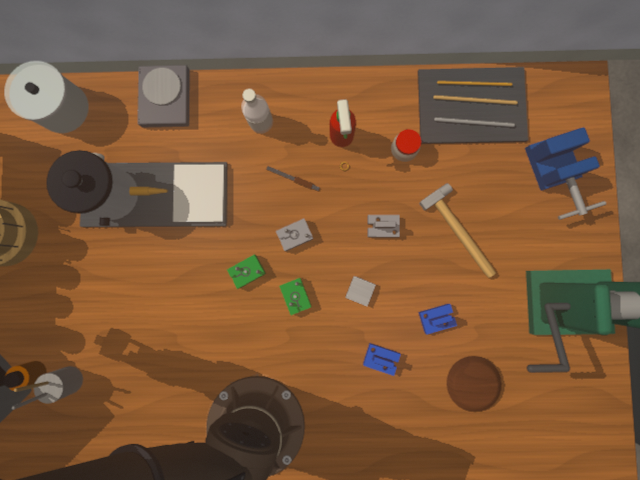

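View pics/scene0.png

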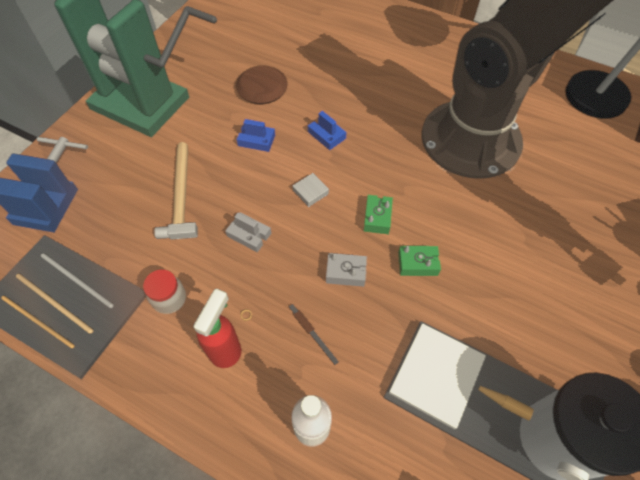

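Top view: grey block with dowels at (295,235), which is the lower half. Grey ribbed plate at (384,226) is the upper half. Two green blocks (246,272), (296,297) and two blue ribbed plates (437,319), (382,359) are look-alikes and stay put. The board is at (198,193) and the nozzle mouth is near (166,191).

```bash
cat > h.py <<'E'
from cell import *
import cv2,numpy as np
from scipy.spatial.transform import Rotation as R
def save(im,p): cv2.imwrite(p,cv2.cvtColor(im,cv2.COLOR_RGB2BGR))
def ray(n,uv,z,s=None):
    c=camera_info(n); d=np.array([(uv[0]-c["cx"])/c["fx"],(uv[1]-c["cy"])/c["fy"],1.])
    if n=="wrist":
        Rt=R.from_rotvec(s["ee_rot"]).as_matrix();H=c["hand_eye"];M=Rt@H[:3,:3];e=s["position"]+Rt@H[:3,3]
    else: M=R.from_rotvec(c["rotation"]).as_matrix();e=c["eye"]
    d=M@d; return e+d*(z-e[2])/d[2]
def proj(n,P,s=None):
    c=camera_info(n)
    if n=="wrist":
        Rt=R.from_rotvec(s["ee_rot"]).as_matrix();H=c["hand_eye"];M=Rt@H[:3,:3];e=s["position"]+Rt@H[:3,3]
    else: M=R.from_rotvec(c["rotation"]).as_matrix();e=c["eye"]
    p=(np.atleast_2d(P)-e)@M; return np.c_[p[:,0]/p[:,2]*c["fx"]+c["cx"],p[:,1]/p[:,2]*c["fy"]+c["cy"]]
E
python3 - <<'E'
from h import *
im=cv2.cvtColor(cv2.imread("pics/top0.png"),cv2.COLOR_BGR2RGB)
a=cv2.resize(im[205:265,265:425],None,fx=5,fy=5,interpolation=cv2.INTER_CUBIC)
b=cv2.resize(im[160:230,120:240],None,fx=4,fy=4,interpolation=cv2.INTER_CUBIC)
o=np.zeros((580,800,3),np.uint8);o[:300]=a;o[300:,:480]=b
save(o,"pics/crop1.png")
E
```

```text
(no output)
```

View pics/crop1.png

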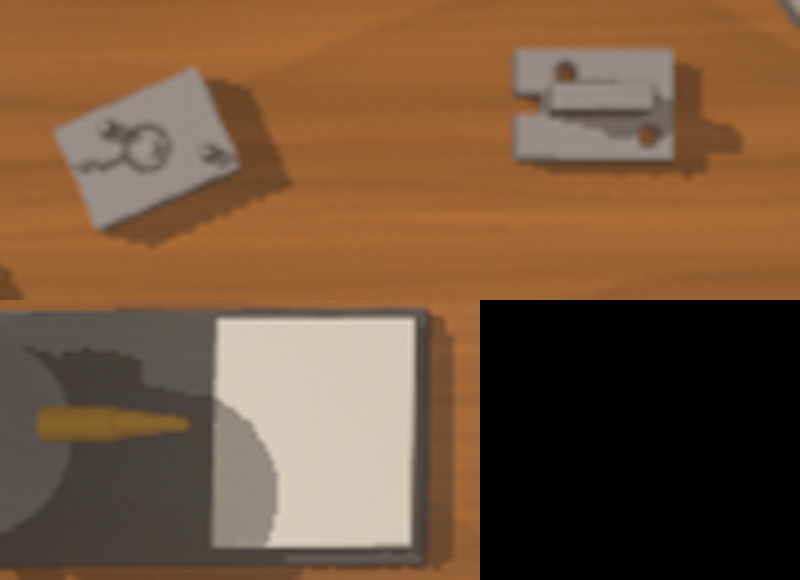

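```bash
python3 - <<'E'
from h import *
from scipy.optimize import least_squares
np.set_printoptions(precision=4,suppress=True)
def A(p): return np.array(p)/5+[265,205]-0.4
def B(p): return (np.array(p)-[0,300])/4+[120,160]-0.4
L=[ray("top",A(p),.030)[:2] for p in((55,130),(195,67),(240,165),(102,230))]
U=[ray("top",A(p),.024)[:2] for p in((514,48),(673,48),(673,160),(514,160))]
W=[ray("top",B(p),.026)[:2] for p in((217,318),(416,318),(412,547),(211,547))]
# corners order: +x-y, -x-y, -x+y, +x+y
for n,C,d in(("L",L,(80,56)),("U",U,(80,56)),("W",W,(130,150))):
    T=np.array([[1,-1],[-1,-1],[-1,1],[1,1]])*np.array(d)/2000
    f=lambda q:(T@np.array([[np.cos(q[2]),np.sin(q[2])],[-np.sin(q[2]),np.cos(q[2])]])+q[:2]-C).ravel()
    r=least_squares(f,[*np.mean(C,0),1.57]);print(n,r.x[:2],np.degrees(r.x[2]),np.abs(r.fun).max())
print("noz",ray("top",B((190,425)),.056))
s=observe();print(R.from_rotvec(s["ee_rot"]).as_matrix())
E
```

```text
L [ 0.4816 -0.106 ] 113.9506791384334 0.0012563625934125522
U [ 0.5008 -0.3346] 88.7883118407058 0.0010336854233867765
W [0.5948 0.1426] 89.05822391342544 0.00035939995939748837
noz [0.595  0.2128 0.056 ]
[[-0.9061  0.4231 -0.0004]
 [ 0.4231  0.9061 -0.0011]
 [-0.0001 -0.0012 -1.    ]]
```

Request:
{"api": "drive_tool", "payload": {
  "increments": [
    {"tx": 0.1, "ty": -0.3, "turn": -0.1, "grip": -1},
    {"tx": 0.27, "ty": -0.9, "turn": -0.34},
    {"tx": 0.27, "ty": -0.9, "turn": -0.34},
    {"tx": 0.27, "ty": -0.9, "turn": -0.34},
    {"tx": 0.27, "ty": -0.9, "turn": -0.34},
    {"tx": 0.27, "ty": -0.9, "turn": -0.34},
    {"tx": 0.27, "ty": -0.9, "turn": -0.34},
    {"tx": 0.27, "ty": -0.9, "turn": -0.34},
    {"tx": 0.27, "ty": -0.9, "turn": -0.34}
  ]
}}

```text
invalid input
```

Request:
{"api": "drive_tool", "payload": {
  "increments": [
    {"tx": 0.27, "ty": -0.9, "tz": 0, "turn": -0.34, "grip": -1},
    {"tx": 0.27, "ty": -0.9, "tz": 0, "turn": -0.34, "grip": -1},
    {"tx": 0.27, "ty": -0.9, "tz": 0, "turn": -0.34, "grip": -1},
    {"tx": 0.27, "ty": -0.9, "tz": 0, "turn": -0.34, "grip": -1},
    {"tx": 0.27, "ty": -0.9, "tz": 0, "turn": -0.34, "grip": -1},
    {"tx": 0.27, "ty": -0.9, "tz": 0, "turn": -0.34, "grip": -1},
    {"tx": 0.27, "ty": -0.9, "tz": 0, "turn": -0.34, "grip": -1},
    {"tx": 0.27, "ty": -0.9, "tz": 0, "turn": -0.34, "grip": -1},
    {"tx": 0.27, "ty": -0.9, "tz": 0, "turn": -0.34, "grip": -1}
  ]
}}

```text
clock: 1.05
position: [0.3731, 0.2019, 0.2262]
ee_rot: [-1.222, -2.894, 0.003]
force: [-0.0, 0.8, 0.4]
width: 1.004
```

Request:
{"api": "drive_tool", "payload": {
  "increments": [
    {"tx": 0.271, "ty": -0.77, "tz": -0.03, "turn": -0.337, "grip": -1},
    {"tx": 0.271, "ty": -0.77, "tz": -0.03, "turn": -0.337, "grip": -1},
    {"tx": 0.271, "ty": -0.77, "tz": -0.03, "turn": -0.337, "grip": -1},
    {"tx": 0.271, "ty": -0.77, "tz": -0.03, "turn": -0.337, "grip": -1},
    {"tx": 0.271, "ty": -0.77, "tz": -0.03, "turn": -0.337, "grip": -1},
    {"tx": 0.271, "ty": -0.77, "tz": -0.03, "turn": -0.337, "grip": -1},
    {"tx": 0.271, "ty": -0.77, "tz": -0.03, "turn": -0.337, "grip": -1},
    {"tx": 0.271, "ty": -0.77, "tz": -0.03, "turn": -0.337, "grip": -1},
    {"tx": 0.271, "ty": -0.77, "tz": -0.03, "turn": -0.337, "grip": -1}
  ]
}}

```text
clock: 1.95
position: [0.4817, -0.1056, 0.2138]
ee_rot: [-1.712, -2.633, 0.003]
force: [-0.1, 0.1, 0.6]
width: 0.998
```

```bash
python3 - <<'E'
from h import *
s=observe();print(s["position"],s["ee_rot"],s["clock"],s["joints"])
np.savez("pics/s1.npz",position=s["position"],ee_rot=s["ee_rot"])
save(get_image("wrist"),"pics/w1.png")
E
```

```text
[ 0.48166807 -0.10563333  0.21383021] [-1.71157816 -2.63311415  0.00330695] 1.95 [-0.34629911  0.24599343  0.55940726  1.93662446 -0.15209651  1.00236684
  0.70002623]
```

View pics/w1.png

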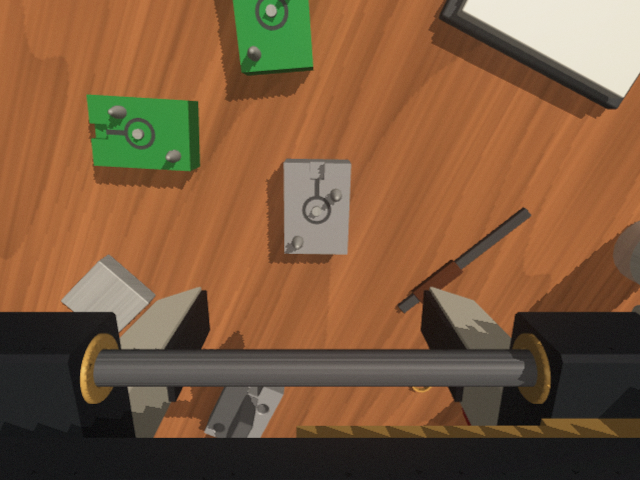

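```bash
cat >> h.py <<'E'
from scipy.optimize import least_squares
def fit(n,px,z,d,s,a0):
    C=[ray(n,p,z,s)[:2] for p in px]
    T=np.array([[1,-1],[1,1],[-1,1],[-1,-1]])*np.array(d)/2000
    f=lambda q:(T@np.array([[np.cos(q[2]),np.sin(q[2])],[-np.sin(q[2]),np.cos(q[2])]])+q[:2]-C).ravel()
    r=least_squares(f,[*np.mean(C,0),a0]);return r.x[:2],np.degrees(r.x[2]),np.abs(r.fun).max()
def yaw(s):
    M=R.from_rotvec(s["ee_rot"]).as_matrix();return np.degrees(np.arctan2(M[1,0],M[0,0]))
E
python3 - <<'E'
from h import *
s=dict(np.load("pics/s1.npz"));print(yaw(s))
# order +x-y,+x+y,-x+y,-x-y : notch is up in image; y=left of x
print(fit("wrist",[(350.5,161),(283,161.5),(284,253.5),(349,253.5)],.03,(80,56),s,2.0))
E
```

```text
113.9506302511258
(array([ 0.4825078, -0.1040055]), np.float64(113.9968620919555), np.float64(0.0009119323454427342))
```

Request:
{"api": "drive_tool", "payload": {
  "increments": [
    {"tx": 0.002, "ty": 0.002, "tz": -0.1, "turn": 0, "grip": -1},
    {"tx": 0.002, "ty": 0.002, "tz": -0.2, "turn": 0, "grip": -1},
    {"tx": 0.002, "ty": 0.002, "tz": -0.3, "turn": 0, "grip": -1},
    {"tx": 0.002, "ty": 0.002, "tz": -0.38, "turn": 0, "grip": -1},
    {"tx": 0.002, "ty": 0.002, "tz": -0.44, "turn": 0, "grip": -1},
    {"tx": 0.002, "ty": 0.002, "tz": -0.48, "turn": 0, "grip": -1},
    {"tx": 0.002, "ty": 0.002, "tz": -0.505, "turn": 0, "grip": -1},
    {"tx": 0.002, "ty": 0.002, "tz": -0.52, "turn": 0, "grip": -1},
    {"tx": 0.002, "ty": 0.002, "tz": -0.52, "turn": 0, "grip": -1},
    {"tx": 0.002, "ty": 0.002, "tz": -0.52, "turn": 0, "grip": 0.5},
    {"tx": 0.002, "ty": 0.002, "tz": -0.52, "turn": 0, "grip": 0.5},
    {"tx": 0.002, "ty": 0.002, "tz": -0.52, "turn": 0, "grip": 0.5},
    {"tx": 0.002, "ty": 0.002, "tz": -0.52, "turn": 0, "grip": 0.5},
    {"tx": 0.002, "ty": 0.002, "tz": -0.52, "turn": 0, "grip": 0.5},
    {"tx": 0.002, "ty": 0.002, "tz": -0.52, "turn": 0, "grip": 0.5},
    {"tx": 0.002, "ty": 0.002, "tz": -0.52, "turn": 0, "grip": 0.5}
  ],
  "newtons": 30
}}

```text
clock: 3.6
position: [0.4823, -0.104, 0.0061]
ee_rot: [-1.709, -2.634, 0.003]
force: [-1.2, 0.4, 5.8]
width: 0.609
```

Request:
{"api": "drive_tool", "payload": {
  "increments": [
    {"tx": 0, "ty": 0, "tz": 0.05, "turn": 0, "grip": 0.5},
    {"tx": 0, "ty": 0, "tz": 0.14, "turn": 0, "grip": 0.5},
    {"tx": 0, "ty": 0, "tz": 0.24, "turn": 0, "grip": 0.5},
    {"tx": 0, "ty": 0.04, "tz": 0.33, "turn": 0, "grip": 0.5},
    {"tx": 0, "ty": 0.12, "tz": 0.36, "turn": -0.04, "grip": 0.5},
    {"tx": 0, "ty": 0.22, "tz": 0.36, "turn": -0.1, "grip": 0.5},
    {"tx": 0, "ty": 0.32, "tz": 0.36, "turn": -0.18, "grip": 0.5},
    {"tx": 0.04, "ty": 0.42, "tz": 0.36, "turn": -0.26, "grip": 0.5},
    {"tx": 0.12, "ty": 0.52, "tz": 0.36, "turn": -0.34, "grip": 0.5},
    {"tx": 0.2, "ty": 0.6, "tz": 0.36, "turn": -0.39, "grip": 0.5},
    {"tx": 0.26, "ty": 0.64, "tz": 0.36, "turn": -0.4165, "grip": 0.5},
    {"tx": 0.282, "ty": 0.654, "tz": 0.36, "turn": -0.4165, "grip": 0.5},
    {"tx": 0.282, "ty": 0.654, "tz": 0.36, "turn": -0.4165, "grip": 0.5},
    {"tx": 0.282, "ty": 0.654, "tz": 0.36, "turn": -0.4165, "grip": 0.5}
  ]
}}

```text
clock: 5.0
position: [0.594, 0.1562, 0.1494]
ee_rot: [-2.239, -2.201, 0.005]
force: [-0.3, 0.1, -3.3]
width: 0.613
```

```bash
python3 - <<'E'
from h import *
s=observe();print(s["position"],yaw(s),s["clock"],s["force"],s["width"])
np.savez("pics/s2.npz",position=s["position"],ee_rot=s["ee_rot"])
save(get_image("wrist"),"pics/w2.png")
E
```

```text
[0.59400045 0.1562242  0.14942451] 89.00423205830404 5.0 [-0.30087639  0.08694763 -3.25453719] 0.6125862576270322
```

View pics/w2.png

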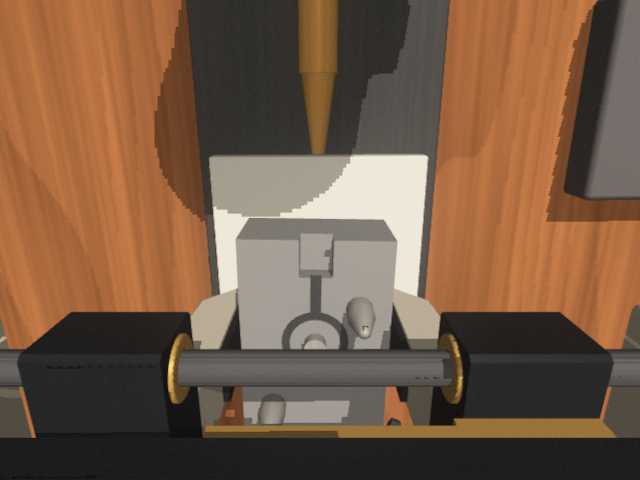

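```bash
python3 - <<'E'
from h import *
s=dict(np.load("pics/s2.npz"))
a=ray("wrist",(238,238),.1733,s);b=ray("wrist",(395.5,237),.1733,s);print("end",a,b,(a+b)/2,np.linalg.norm(a-b))
print("notch off from TCP",(a+b)/2-s["position"])
print("noz",ray("wrist",(318,153),.056,s))
c=ray("wrist",(211,156),.026,s);d=ray("wrist",(427,155),.026,s);print("edge",c,d,(c+d)/2,np.linalg.norm(c-d),np.degrees(np.arctan2(*(d-c)[1::-1])))
e=ray("wrist",(217,298),.026,s);f=ray("wrist",(421,298),.026,s);print(e,f)
E
```

```text
end [0.56873828 0.1969538  0.1733    ] [0.62284071 0.1964574  0.1733    ] [0.5957895 0.1967056 0.1733   ] 0.05410470598273688
notch off from TCP [0.00178905 0.0404814  0.02387549]
noz [0.5968727  0.21356623 0.056     ]
edge [0.52419854 0.20979144 0.026     ] [0.67074744 0.20801688 0.026     ] [0.59747299 0.20890416 0.026     ] 0.14655963979464434 -0.6937592294365543
[0.51875547 0.10377566 0.026     ] [0.67323718 0.10143752 0.026     ]
```

Request:
{"api": "drive_tool", "payload": {
  "increments": [
    {"tx": 0.002, "ty": 0.0045, "tz": -0.04, "turn": 0.0025, "grip": 0.5},
    {"tx": 0.002, "ty": 0.0045, "tz": -0.1, "turn": 0.0025, "grip": 0.5},
    {"tx": 0.002, "ty": 0.0045, "tz": -0.16, "turn": 0.0025, "grip": 0.5},
    {"tx": 0.002, "ty": 0.0045, "tz": -0.21, "turn": 0.0025, "grip": 0.5},
    {"tx": 0.002, "ty": 0.0045, "tz": -0.25, "turn": 0.0025, "grip": 0.5},
    {"tx": 0.002, "ty": 0.0045, "tz": -0.27, "turn": 0.0025, "grip": 0.5},
    {"tx": 0.002, "ty": 0.0045, "tz": -0.28, "turn": 0.0025, "grip": 0.5},
    {"tx": 0.002, "ty": 0.0045, "tz": -0.285, "turn": 0.0025, "grip": 0.5},
    {"tx": 0.002, "ty": 0.0045, "tz": -0.288, "turn": 0.0025, "grip": 0.5},
    {"tx": 0.002, "ty": 0.0045, "tz": -0.288, "turn": 0.0025, "grip": 0.5},
    {"tx": 0.002, "ty": 0.0045, "tz": -0.288, "turn": 0.0025, "grip": 0.5}
  ]
}}

```text
clock: 6.15
position: [0.5951, 0.158, 0.035]
ee_rot: [-2.237, -2.203, 0.003]
force: [0.3, -0.4, -4.1]
width: 0.605
```

Request:
{"api": "drive_tool", "payload": {
  "increments": [
    {"tx": -0.0005, "ty": 0, "tz": -0.003, "turn": 0, "grip": 0.5},
    {"tx": -0.0005, "ty": 0, "tz": -0.006, "turn": 0, "grip": 0.5},
    {"tx": -0.0005, "ty": 0, "tz": -0.0075, "turn": 0, "grip": 0.5},
    {"tx": -0.0005, "ty": 0, "tz": -0.0075, "turn": 0, "grip": 0.5},
    {"tx": -0.0005, "ty": 0, "tz": -0.0075, "turn": 0, "grip": 0.5}
  ]
}}

```text
clock: 6.65
position: [0.5949, 0.1581, 0.0322]
ee_rot: [-2.237, -2.203, 0.003]
force: [-1.3, 0.0, -0.7]
width: 0.606
```

Request:
{"api": "drive_tool", "payload": {
  "increments": [
    {"tx": 0, "ty": 0, "tz": 0, "turn": 0, "grip": 0.1},
    {"tx": 0, "ty": 0, "tz": 0, "turn": 0, "grip": -0.5},
    {"tx": 0, "ty": 0, "tz": 0, "turn": 0, "grip": -1},
    {"tx": 0, "ty": 0, "tz": 0, "turn": 0, "grip": -1},
    {"tx": 0, "ty": 0, "tz": 0, "turn": 0, "grip": -1},
    {"tx": 0, "ty": 0, "tz": 0, "turn": 0, "grip": -1},
    {"tx": 0, "ty": 0, "tz": 0.04, "turn": 0, "grip": -1},
    {"tx": 0, "ty": 0, "tz": 0.12, "turn": 0, "grip": -1},
    {"tx": 0, "ty": 0, "tz": 0.22, "turn": 0, "grip": -1},
    {"tx": 0, "ty": 0, "tz": 0.32, "turn": 0, "grip": -1},
    {"tx": 0, "ty": 0, "tz": 0.42, "turn": 0, "grip": -1},
    {"tx": 0, "ty": 0, "tz": 0.44, "turn": 0, "grip": -1},
    {"tx": 0, "ty": 0, "tz": 0.44, "turn": 0, "grip": -1},
    {"tx": 0, "ty": 0, "tz": 0.44, "turn": 0, "grip": -1}
  ]
}}

```text
clock: 8.05
position: [0.5942, 0.1581, 0.2076]
ee_rot: [-2.236, -2.203, 0.004]
force: [-0.7, 0.1, -0.3]
width: 0.997
```

```bash
python3 - <<'E'
from h import *
s=observe();print(s["position"],yaw(s),s["clock"],s["force"],s["width"])
np.savez("pics/s3.npz",position=s["position"],ee_rot=s["ee_rot"])
im=get_image("wrist");save(im,"pics/w3.png")
save(cv2.resize(im[60:285,170:470],None,fx=2.6,fy=2.6,interpolation=cv2.INTER_CUBIC),"pics/w3c.png")
E
```

```text
[0.59422132 0.15809515 0.20762561] 89.13269004507495 8.05 [-0.66941765  0.13854869 -0.25363372] 0.9973384433721988
```

View pics/w3c.png

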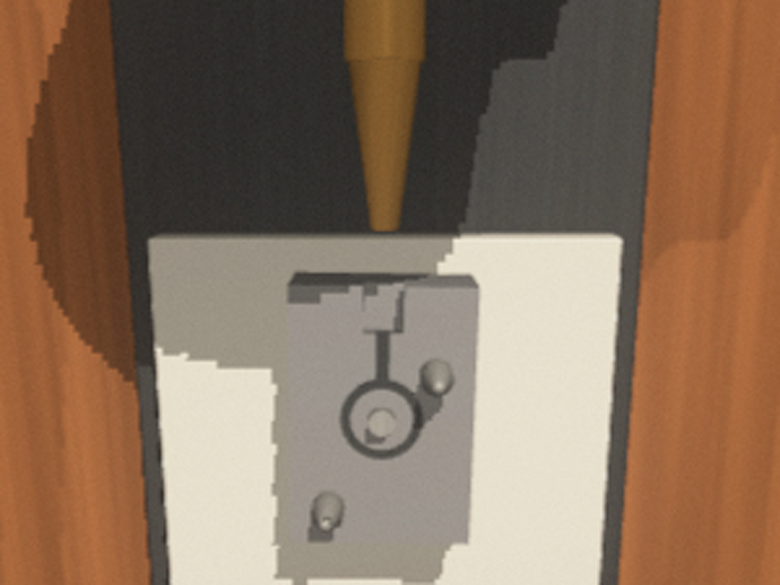

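```bash
python3 - <<'E'
from h import *
np.set_printoptions(precision=4,suppress=True)
s=dict(np.load("pics/s3.npz"))
P=lambda x,y:((x+.5)/2.6-.5+170,(y+.5)/2.6-.5+60)
print(fit("wrist",[P(478,286),P(288,287),P(277,541),P(469,543)],.056,(80,56),s,1.55))
print("front",(ray("wrist",P(478,286),.056,s)+ray("wrist",P(288,287),.056,s))/2)
print("noz",ray("wrist",P(385,231),.056,s))
c=ray("wrist",P(150,237),.026,s);d=ray("wrist",P(622,236),.026,s);print((c+d)/2,np.degrees(np.arctan2(*(d-c)[1::-1])))
E
```

```text
(array([0.5941, 0.1575]), np.float64(87.67547696629195), np.float64(0.0025190855174023197))
front [0.5962 0.1973 0.056 ]
noz [0.597  0.2131 0.056 ]
[0.5972 0.2087 0.026 ] -0.7105486726012168
```

```bash
python3 - <<'E'
from h import *
np.set_printoptions(precision=4,suppress=True)
s=dict(np.load("pics/s3.npz"))
P=lambda x,y:((x+.5)/2.6-.5+170,(y+.5)/2.6-.5+60)
a,b,d=[ray("wrist",P(*p),.056,s)[:2] for p in((478,286),(288,287),(469,543))]
print(np.degrees(np.arctan2(*(a-d)[::-1])),np.degrees(np.arctan2(*(a-b)[::-1]))+90,np.linalg.norm(a-d),np.linalg.norm(a-b))
im=cv2.imread("pics/w3.png")
for r in (190,205,220,235,250,262): print(r,im[r,270:286].mean(1).astype(int))
# dowel nose / pin
for q,xy in((.074,(438,369)),(.074,(326,521)),(.061,(380,422))): print(ray("wrist",P(*xy),q,s))
# model
c=np.array([.5955,.158]);u=np.array([np.cos(np.radians(89.1)),np.sin(np.radians(89.1))]);v=np.array([-u[1],u[0]])
m=[(40,28,56),(-40,28,56),(40,-28,56),(-40,-28,56),(-28,16,74),(14,-16,74),(0,0,61)]
print((proj("wrist",[[*(c+u*x/1e3+v*y/1e3),z/1e3] for x,y,z in m],s)-[170,60]+.5)*2.6-.5)
E
```

```text
88.76974012491297 89.48097639835231 0.08002262326102315 0.0551475709334759
190 [143 144 146 147 144 146 145 146 146 145 148 149 147 151 148 147]
205 [220 219 219 219 184 147 145 146 146 146 148 150 149 148 147 147]
220 [219 219 220 220 218 184 146 148 148 148 144 146 148 151 150 150]
235 [219 219 220 219 218 182 147 147 147 147 146 146 150 148 150 150]
250 [220 220 218 219 196 174 159 149 147 147 147 146 151 147 148 148]
262 [218 219 219 219 218 183 146 148 148 145 146 149 150 148 149 150]
[0.6113 0.1766 0.074 ]
[0.5786 0.1317 0.074 ]
[0.5948 0.1579 0.061 ]
[[286.287  283.871 ]
 [292.705  540.9386]
 [479.361  284.143 ]
 [471.7349 541.3445]
 [327.734  525.4883]
 [439.5195 385.8379]
 [382.4891 421.7593]]
```

Request:
{"api": "drive_tool", "payload": {
  "increments": [
    {"tx": -0.08, "ty": -0.06, "tz": 0.03, "turn": 0, "grip": -1},
    {"tx": -0.16, "ty": -0.14, "tz": 0.03, "turn": 0, "grip": -1},
    {"tx": -0.22, "ty": -0.25, "tz": 0.03, "turn": 0, "grip": -1},
    {"tx": -0.234, "ty": -0.37, "tz": 0.03, "turn": 0, "grip": -1},
    {"tx": -0.234, "ty": -0.49, "tz": 0.03, "turn": 0, "grip": -1},
    {"tx": -0.234, "ty": -0.61, "tz": 0.03, "turn": 0, "grip": -1},
    {"tx": -0.234, "ty": -0.73, "tz": 0.03, "turn": 0, "grip": -1},
    {"tx": -0.234, "ty": -0.85, "tz": 0.03, "turn": 0, "grip": -1},
    {"tx": -0.234, "ty": -0.95, "tz": 0.03, "turn": 0, "grip": -1},
    {"tx": -0.234, "ty": -1.0, "tz": 0.03, "turn": 0, "grip": -1},
    {"tx": -0.234, "ty": -1.0, "tz": 0.03, "turn": 0, "grip": -1}
  ]
}}

```text
clock: 9.2
position: [0.4986, -0.2456, 0.2178]
ee_rot: [-2.242, -2.196, 0.011]
force: [-0.2, -0.1, -0.0]
width: 1.0
```

Request:
{"api": "drive_tool", "payload": {
  "increments": [
    {"tx": 0.0055, "ty": -0.1, "tz": -0.02, "turn": 0, "grip": -1},
    {"tx": 0.0055, "ty": -0.18, "tz": -0.02, "turn": 0, "grip": -1},
    {"tx": 0.0055, "ty": -0.2225, "tz": -0.02, "turn": 0, "grip": -1},
    {"tx": 0.0055, "ty": -0.2225, "tz": -0.02, "turn": 0, "grip": -1},
    {"tx": 0.0055, "ty": -0.2225, "tz": -0.02, "turn": 0, "grip": -1},
    {"tx": 0.0055, "ty": -0.2225, "tz": -0.02, "turn": 0, "grip": -1}
  ]
}}

```text
clock: 9.8
position: [0.5012, -0.3324, 0.2092]
ee_rot: [-2.238, -2.197, 0.01]
force: [-0.2, 0.9, 0.4]
width: 0.999
```

```bash
python3 - <<'E'
from h import *
s=observe();print(s["position"],yaw(s),s["clock"],s["joints"])
np.savez("pics/s4.npz",position=s["position"],ee_rot=s["ee_rot"])
im=get_image("wrist");save(im,"pics/w4.png")
save(cv2.resize(im[120:320,190:450],None,fx=3,fy=3,interpolation=cv2.INTER_CUBIC),"pics/w4c.png")
E
```

```text
[ 0.50116582 -0.33242371  0.20917539] 88.93124858384265 9.8 [ 0.00418337  0.47900452  0.72341875  1.69167993 -0.34144263  1.1092735
  0.8091739 ]
```

View pics/w4c.png

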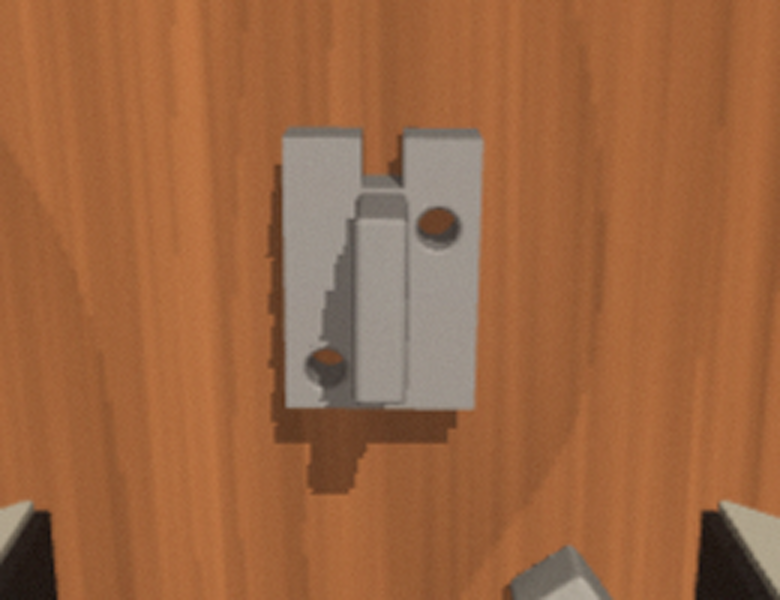

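```bash
python3 - <<'E'
from h import *
np.set_printoptions(precision=4,suppress=True)
s=dict(np.load("pics/s4.npz"))
P=lambda x,y:((x+.5)/3-.5+190,(y+.5)/3-.5+120)
print(fit("wrist",[P(481.5,137),P(283,137),P(286,408),P(474,408.5)],.024,(80,56),s,1.55))
print(fit("wrist",[P(406,218),P(356,218),P(356,402.5),P(404.5,402.5)],.064,(50,14),s,1.55))
h1,h2=[ray("wrist",P(*p),.024,s)[:2] for p in((438,228),(326,367))];print(h1,h2,h1-h2,np.degrees(np.arctan2(*(h1-h2)[::-1])),np.degrees(np.arctan2(-32,42)))
E
```

```text
(array([ 0.5015, -0.3343]), np.float64(88.69974661068728), np.float64(0.0005154218919572462))
(array([ 0.5016, -0.3337]), np.float64(88.81112042648505), np.float64(0.0007403845373027407))
[ 0.5179 -0.3202] [ 0.4848 -0.3612] [0.0331 0.041 ] 51.08792191314639 -37.30394827798343
```

Request:
{"api": "drive_tool", "payload": {
  "increments": [
    {"tx": 0.0005, "ty": -0.004, "tz": -0.1, "turn": -0.003, "grip": -1},
    {"tx": 0.0005, "ty": -0.004, "tz": -0.2, "turn": -0.003, "grip": -0.5},
    {"tx": 0.0005, "ty": -0.004, "tz": -0.29, "turn": -0.003, "grip": -0.3},
    {"tx": 0.0005, "ty": -0.004, "tz": -0.36, "turn": -0.003, "grip": -0.3},
    {"tx": 0.0005, "ty": -0.004, "tz": -0.41, "turn": -0.003, "grip": -0.3},
    {"tx": 0.0005, "ty": -0.004, "tz": -0.435, "turn": -0.003, "grip": -0.3},
    {"tx": 0.0005, "ty": -0.004, "tz": -0.45, "turn": -0.003, "grip": -0.3},
    {"tx": 0.0005, "ty": -0.004, "tz": -0.45, "turn": -0.003, "grip": -0.3},
    {"tx": 0.0005, "ty": -0.004, "tz": -0.45, "turn": -0.003, "grip": 1},
    {"tx": 0.0005, "ty": -0.004, "tz": -0.45, "turn": -0.003, "grip": 1},
    {"tx": 0.0005, "ty": -0.004, "tz": -0.45, "turn": -0.003, "grip": 1},
    {"tx": 0.0005, "ty": -0.004, "tz": -0.45, "turn": -0.003, "grip": 1},
    {"tx": 0.0005, "ty": -0.004, "tz": -0.45, "turn": -0.003, "grip": 1},
    {"tx": 0.0005, "ty": -0.004, "tz": -0.45, "turn": -0.003, "grip": 1},
    {"tx": 0.0005, "ty": -0.004, "tz": -0.45, "turn": -0.003, "grip": 1},
    {"tx": 0.0005, "ty": -0.004, "tz": -0.45, "turn": -0.003, "grip": 1},
    {"tx": 0.0005, "ty": -0.004, "tz": -0.45, "turn": -0.003, "grip": 1},
    {"tx": 0.0005, "ty": -0.004, "tz": -0.45, "turn": -0.003, "grip": 1}
  ],
  "newtons": 55
}}

```text
clock: 11.65
position: [0.5014, -0.3342, 0.0294]
ee_rot: [-2.242, -2.194, 0.01]
force: [-1.2, 0.6, 2.2]
width: 0.148
```

Request:
{"api": "drive_tool", "payload": {
  "increments": [
    {"tx": 0, "ty": 0, "tz": 0.05, "turn": 0, "grip": 1},
    {"tx": 0, "ty": 0, "tz": 0.14, "turn": 0, "grip": 1},
    {"tx": 0, "ty": 0, "tz": 0.24, "turn": 0, "grip": 1},
    {"tx": 0, "ty": 0.04, "tz": 0.34, "turn": 0, "grip": 1},
    {"tx": 0, "ty": 0.1, "tz": 0.42, "turn": 0, "grip": 1},
    {"tx": 0, "ty": 0.18, "tz": 0.48, "turn": 0, "grip": 1},
    {"tx": 0, "ty": 0.28, "tz": 0.5, "turn": 0, "grip": 1},
    {"tx": 0, "ty": 0.38, "tz": 0.5, "turn": 0, "grip": 1},
    {"tx": 0, "ty": 0.48, "tz": 0.5, "turn": 0, "grip": 1},
    {"tx": 0, "ty": 0.58, "tz": 0.5, "turn": 0, "grip": 1},
    {"tx": 0, "ty": 0.68, "tz": 0.5, "turn": 0, "grip": 1},
    {"tx": 0, "ty": 0.78, "tz": 0.5, "turn": 0, "grip": 1},
    {"tx": 0, "ty": 0.86, "tz": 0.5, "turn": 0, "grip": 1},
    {"tx": 0, "ty": 0.9, "tz": 0.5, "turn": 0, "grip": 1},
    {"tx": 0, "ty": 0.9, "tz": 0.5, "turn": 0, "grip": 1}
  ]
}}

```text
clock: 13.15
position: [0.5008, 0.029, 0.2288]
ee_rot: [-2.235, -2.198, 0.01]
force: [0.6, -0.4, -3.4]
width: 0.15
```

Request:
{"api": "drive_tool", "payload": {
  "increments": [
    {"tx": 0.06, "ty": 0.08, "tz": 0, "turn": 0, "grip": 1},
    {"tx": 0.13, "ty": 0.17, "tz": 0, "turn": 0, "grip": 1},
    {"tx": 0.19, "ty": 0.26, "tz": 0, "turn": 0, "grip": 1},
    {"tx": 0.225, "ty": 0.31, "tz": -0.02, "turn": 0, "grip": 1},
    {"tx": 0.2355, "ty": 0.322, "tz": -0.07, "turn": 0, "grip": 1},
    {"tx": 0.2355, "ty": 0.322, "tz": -0.13, "turn": 0, "grip": 1},
    {"tx": 0.2355, "ty": 0.322, "tz": -0.18, "turn": 0, "grip": 1},
    {"tx": 0.2355, "ty": 0.322, "tz": -0.22, "turn": 0, "grip": 1},
    {"tx": 0.2355, "ty": 0.322, "tz": -0.235, "turn": 0, "grip": 1},
    {"tx": 0.2355, "ty": 0.322, "tz": -0.235, "turn": 0, "grip": 1},
    {"tx": 0.2355, "ty": 0.322, "tz": -0.235, "turn": 0, "grip": 1},
    {"tx": 0.2355, "ty": 0.322, "tz": -0.235, "turn": 0, "grip": 1}
  ]
}}

```text
clock: 14.35
position: [0.5957, 0.1577, 0.1358]
ee_rot: [-2.236, -2.198, 0.008]
force: [0.4, 0.4, -2.9]
width: 0.15
```

```bash
python3 - <<'E'
from h import *
s=observe();print(s["position"],yaw(s),s["clock"],s["force"])
np.savez("pics/s5.npz",position=s["position"],ee_rot=s["ee_rot"])
im=get_image("wrist");save(im,"pics/w5.png")
save(cv2.resize(im[130:410,160:480],None,fx=2.1,fy=2.1,interpolation=cv2.INTER_CUBIC),"pics/w5c.png")
M=R.from_rotvec(s["ee_rot"]).as_matrix();print(M[:,2])
E
```

```text
[0.59569368 0.15772664 0.13577342] 89.02685070413034 14.35 [ 0.4038556   0.36404386 -2.89497243]
[-7.81259691e-03  4.08853900e-04 -9.99969398e-01]
```

View pics/w5c.png

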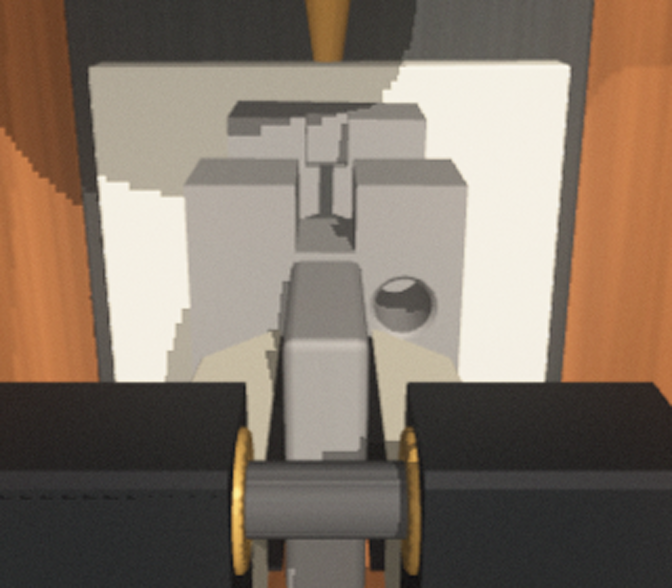

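```bash
python3 - <<'E'
from h import *
np.set_printoptions(precision=4,suppress=True)
s=dict(np.load("pics/s5.npz"))
P=lambda x,y:((x+.5)/2.1-.5+160,(y+.5)/2.1-.5+130)
for n,a,b,z in(("Utop",(186,185),(466,185),.1304),("Ubot",(199,160),(451.5,159.5),.1064),("L",(228.5,119.5),(425.5,119),.056),("Unotch",(297,185),(354,185),.1304),("Lnotch",(306,118),(348,118),.056),("noz",(326,61),(326,61),.056)):
    p,q=ray("wrist",P(*a),z,s),ray("wrist",P(*b),z,s);print(n,(p+q)/2,np.linalg.norm(p-q),np.degrees(np.arctan2(*(q-p)[1::-1])))
E
```

```text
Utop [0.5967 0.1976 0.1304] 0.054996844500605366 -0.8379513318917551
Ubot [0.5963 0.1972 0.1064] 0.05637713996523506 -0.7362056064048108
L [0.5964 0.1972 0.056 ] 0.05502953455075072 -0.727962802332241
Unotch [0.5966 0.1976 0.1304] 0.011195874479060038 -0.8379513318917782
Lnotch [0.5964 0.1976 0.056 ] 0.01172690834328771 -0.8751656257559245
noz [0.5964 0.2133 0.056 ] 0.0 0.0
```

Request:
{"api": "drive_tool", "payload": {
  "increments": [
    {"tx": -0.001, "ty": 0, "tz": -0.02, "turn": 0, "grip": 1},
    {"tx": -0.001, "ty": 0, "tz": -0.045, "turn": 0, "grip": 1},
    {"tx": -0.001, "ty": 0, "tz": -0.06, "turn": 0, "grip": 1},
    {"tx": -0.001, "ty": 0, "tz": -0.07, "turn": 0, "grip": 1},
    {"tx": -0.001, "ty": 0, "tz": -0.077, "turn": 0, "grip": 1},
    {"tx": -0.001, "ty": 0, "tz": -0.084, "turn": 0, "grip": 1},
    {"tx": -0.001, "ty": 0, "tz": -0.091, "turn": 0, "grip": 1},
    {"tx": -0.001, "ty": 0, "tz": -0.097, "turn": 0, "grip": 1},
    {"tx": -0.001, "ty": 0, "tz": -0.097, "turn": 0, "grip": 1}
  ]
}}

```text
clock: 15.3
position: [0.595, 0.1578, 0.0966]
ee_rot: [-2.236, -2.198, 0.009]
force: [-0.1, -0.9, -3.6]
width: 0.149
```

Request:
{"api": "drive_tool", "payload": {
  "increments": [
    {"tx": 0, "ty": 0, "tz": -0.003, "turn": 0, "grip": 1},
    {"tx": 0, "ty": 0, "tz": -0.006, "turn": 0, "grip": 1},
    {"tx": 0, "ty": 0, "tz": -0.009, "turn": 0, "grip": 1},
    {"tx": 0, "ty": 0, "tz": -0.012, "turn": 0, "grip": 1},
    {"tx": 0, "ty": 0, "tz": -0.015, "turn": 0, "grip": 1},
    {"tx": 0, "ty": 0, "tz": -0.015, "turn": 0, "grip": 1},
    {"tx": 0, "ty": 0, "tz": -0.015, "turn": 0, "grip": 1}
  ]
}}

```text
clock: 16.0
position: [0.5951, 0.1578, 0.0906]
ee_rot: [-2.236, -2.198, 0.009]
force: [-0.2, 0.2, -3.4]
width: 0.151
```

Dowels are in the holes without side force, and the pin should be next. Continuing slowly.

Request:
{"api": "drive_tool", "payload": {
  "increments": [
    {"tx": 0, "ty": 0, "tz": -0.003, "turn": 0, "grip": 1},
    {"tx": 0, "ty": 0, "tz": -0.005, "turn": 0, "grip": 1},
    {"tx": 0, "ty": 0, "tz": -0.007, "turn": 0, "grip": 1},
    {"tx": 0, "ty": 0, "tz": -0.008, "turn": 0, "grip": 1},
    {"tx": 0, "ty": 0, "tz": -0.008, "turn": 0, "grip": 1},
    {"tx": 0, "ty": 0, "tz": -0.008, "turn": 0, "grip": 1}
  ]
}}

```text
clock: 16.6
position: [0.5953, 0.1578, 0.0881]
ee_rot: [-2.236, -2.198, 0.008]
force: [-2.5, -0.5, 5.9]
width: 0.15
```

Request:
{"api": "drive_tool", "payload": {
  "increments": [
    {"tx": 0, "ty": 0, "tz": -0.003, "turn": 0, "grip": 1},
    {"tx": 0, "ty": 0, "tz": -0.005, "turn": 0, "grip": 1},
    {"tx": 0, "ty": 0, "tz": -0.007, "turn": 0, "grip": 1},
    {"tx": 0, "ty": 0, "tz": -0.008, "turn": 0, "grip": 1},
    {"tx": 0, "ty": 0, "tz": -0.008, "turn": 0, "grip": 1},
    {"tx": 0, "ty": 0, "tz": -0.008, "turn": 0, "grip": 1}
  ]
}}

```text
clock: 17.2
position: [0.5953, 0.1578, 0.0857]
ee_rot: [-2.236, -2.198, 0.007]
force: [-4.2, -0.6, 8.9]
width: 0.149
```

Request:
{"api": "drive_tool", "payload": {
  "increments": [
    {"tx": -0.0008, "ty": 0, "tz": -0.002, "turn": 0, "grip": 1},
    {"tx": -0.0008, "ty": 0, "tz": -0.003, "turn": 0, "grip": 1},
    {"tx": -0.0008, "ty": 0, "tz": -0.004, "turn": 0, "grip": 1},
    {"tx": -0.0008, "ty": 0, "tz": -0.004, "turn": 0, "grip": 1},
    {"tx": -0.0008, "ty": 0, "tz": -0.004, "turn": 0, "grip": 1}
  ]
}}

```text
clock: 17.7
position: [0.5953, 0.1579, 0.0855]
ee_rot: [-2.236, -2.198, 0.005]
force: [-5.1, -0.2, 12.7]
width: 0.145
```

Request:
{"api": "drive_tool", "payload": {
  "increments": [
    {"tx": -0.0015, "ty": 0, "tz": -0.004, "turn": 0, "grip": 1},
    {"tx": -0.0015, "ty": 0, "tz": -0.0045, "turn": 0, "grip": 1},
    {"tx": -0.0015, "ty": 0, "tz": -0.0045, "turn": 0, "grip": 1},
    {"tx": -0.0015, "ty": 0, "tz": -0.0045, "turn": 0, "grip": 1}
  ]
}}

```text
clock: 18.1
position: [0.5952, 0.1578, 0.0854]
ee_rot: [-2.236, -2.198, 0.002]
force: [-6.1, -0.6, 17.4]
width: 0.15
```

```bash
python3 - <<'E'
from h import *
s=observe();print(s["position"],yaw(s),s["clock"],s["force"],s["ft_torque"],s["width"])
np.savez("pics/s6.npz",position=s["position"],ee_rot=s["ee_rot"])
w=get_image("wrist");c=get_image("scene");save(w,"pics/w6.png");save(c,"pics/c6.png")
print(proj("scene",[.595,.158,.05]))
u,v=map(int,proj("scene",[.595,.158,.05])[0])
o=np.zeros((600,800,3),np.uint8)
o[:,:400]=cv2.resize(w[130:430,220:420],(400,600),interpolation=cv2.INTER_CUBIC)
o[:,400:]=cv2.resize(c[u*0+max(v-75,0):max(v-75,0)+150,u-50:u+50],(400,600),interpolation=cv2.INTER_CUBIC)
save(o,"pics/f6.png")
E
```

```text
[0.59523947 0.15784201 0.08539779] 89.00592028379121 18.1 [-6.11982017 -0.57483788 17.41291398] [-0.46058494  1.45234817  0.027357  ] 0.1501016565056397
[[449.09459391 373.72081546]]
```

View pics/f6.png

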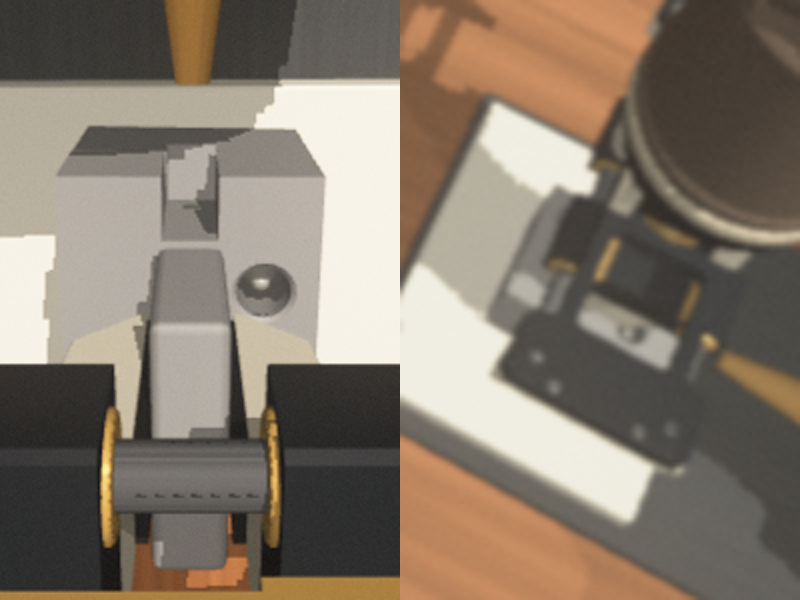

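```bash
python3 - <<'E'
from h import *
np.set_printoptions(precision=4,suppress=True)
s=dict(np.load("pics/s6.npz"))
P=lambda x,y:((x+.5)/2-.5+220,(y+.5)/2-.5+130)
for n,a,b,z in(("U",(56.5,177),(325.5,177),.080),("noz",(193,83),(193,83),.056)):
    p,q=ray("wrist",P(*a),z,s),ray("wrist",P(*b),z,s);print(n,(p+q)/2,np.linalg.norm(p-q),np.degrees(np.arctan2(*(q-p)[1::-1])))
for i in range(16): get_image("top")
s=observe();print(s["clock"],s["position"],s["force"],s["width"])
E
```

```text
U [0.5964 0.1975 0.08  ] 0.055544145597068204 -0.8920765962297642
noz [0.597  0.2135 0.056 ] 0.0 0.0
19.0 [0.5952 0.1579 0.0854] [-6.0038 -0.8628 16.7053] 0.15182461940494318
```

```bash
python3 -c "
from cell import *
print(sign_off())"
```

```text
the job is handed in; nothing more can be done
None
```

The job is done and handed in at about 19 s of the 72 s allowed. The lower half is on the white board with its notch towards the nozzle. The upper half is on its dowels and held shut by the rib.

**Position:** the wrist picture puts the mould about 16 mm from the nozzle mouth, about 0.5 mm off its axis and within about 0.5° of square. One early corner fit gave 1.5° off square. I put that down to a shadow edge read as the block's edge, because the other edges and the last check agreed on square.

**Shut:** the dowel I could see is in its hole, and no gap shows between the halves. The tool stopped at 85.4 mm, which is the height expected for a shut mould. The push held at about 17 N for the last second I watched.

**Left unexplained:** a side force of about 6 N (along world x) stayed on the tool while pressing. The mould did not move under it.

I did not touch the look-alikes or anything else on the bench. I did not look at a last picture of the whole bench.

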